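# Set the turned-wood display in order

### The job

The wares on this woodware stall are on the wrong stands: move each of the three lidded jars to the round stand of its own size (largest jar on the widest stand, middle on middle, smallest on the narrowest) and the carved elephant from the cardboard carton to the square stand. The pieces are freshly polished, so never set one down on the bare counter: use whichever stand, or the carton, is free along the way. Leave all four standing upright in the middle of their stands.

Things in the scene. Friction and masses are not known exactly. Their poses are not given: they have to be found in the camera images.
- jar_large: The largest of three alike dark turned wooden jars with a knobbed lid (lid glued on, one rigid piece): body 60 mm across, straight-sided from 12 to 56 mm above its foot, 90 mm high over the knob. Origin: centre of its underside, z up. At the start it stands roughly in the middle of the narrowest stand. 160 g or so.
- jar_medium: The middle one of three alike dark turned wooden jars with a knobbed lid (lid glued on, one rigid piece): body 48 mm across, straight-sided from 9 to 45 mm above its foot, 72 mm high over the knob. Origin: centre of its underside, z up. At the start it stands roughly in the middle of the widest stand. 90 g or so.
- jar_small: The smallest of three alike dark turned wooden jars with a knobbed lid (lid glued on, one rigid piece): body 36 mm across, straight-sided from 7 to 33 mm above its foot, 54 mm high over the knob. Origin: centre of its underside, z up. At the start it stands roughly in the middle of the middle stand. 45 g or so.
- elephant: Dark carved wooden elephant on four legs, about 97 mm long, 64 mm high, 90 g or so. Its body (62 mm long, 36 mm wide between flat flanks, 28 to 64 mm above the soles) is the place to grip; the ears, 37 mm over all, and head lie 20 to 62 mm ahead of the origin. Origin: between the soles, under the middle of the body; x towards its head, y to its left, z up. At the start it stands on the carton.
- stand_large: The widest of three round, pale, flat-topped wooden display stands: 112 mm across, 24 mm high. Fixed to the counter. Origin: centre of its underside, on the counter; its top is 24 mm above it.
- stand_medium: The middle one of three round, pale, flat-topped wooden display stands: 92 mm across, 36 mm high. Fixed to the counter. Origin: centre of its underside, on the counter; its top is 36 mm above it.
- stand_small: The narrowest of three round, pale, flat-topped wooden display stands: 72 mm across, 48 mm high. Fixed to the counter. Origin: centre of its underside, on the counter; its top is 48 mm above it.
- stand_square: Square, pale, flat-topped wooden display stand, 100 x 100 mm, 30 mm high, empty at the start. Fixed to the counter. Origin: centre of its underside; its top is 30 mm above it.
- carton: Flat closed cardboard carton with a strip of white paper tape across its top, 120 x 100 mm, 28 mm high, fixed to the counter; it carries the elephant at the start and may be used as a resting place. Origin: centre of its underside; its top is 28 mm above it.
Things that resemble listed ones, but are neither listed nor needed, are in the scene too. Leave any blue or turquoise look-alike of the stand_small alone. What is shaped like the stand_medium but red is not meant.

How it is judged:
By the outcome, as a careful person would: the job done as asked, in the order asked, and still so for the second after the job is handed in, with the robot touching nothing.
It also fails if it takes over 138 s, if anything falls off the work surface, if the arm or the gripper's body presses on something with over 40 N, if the wrist force passes 120 N, or if a joint passes its speed limit or range.

### The arm

A 6-joint arm with a two-finger parallel gripper is mounted at the origin on the work surface. World frame = base frame: x ahead of the robot, y to its left, z up, the work surface at z = 0. Lengths are in mm, angles in degrees, forces in N, time in s.
With the tool pointing down it reaches from about 350 to 850 mm from the base axis. Payload 8.1 kg.
Tool frame: the origin (TCP) lies midway between the tips of the shut fingers; the grasp point (between the pads) lies 19 mm behind it (r.grip_point_offset is the distance from the TCP to the grasp point, in mm); z points along the fingers, y is the line along which they close (so a half turn about z gives the same grasp; the last joint's range is limited). The gripper opens to 85 mm and grips with 20 to 120 N. Pads are 22 mm wide; open, the fingers measure 114 mm over their backs; the gripper's body (76 mm by 85 mm) begins 54 mm behind the grasp point. The pads swing forward as they close: fully open they stand 13 mm farther back than shut.
Start: joints at [71.368, 7.471, 85.268, -0, 87.261, -4.893], TCP at [142.483, 582.841, 205.192] pointing down, gripper open.
Joint ranges: [-169.43, 169.43], [-51.17, 129.36], [1.28, 143.12], [-76.62, 256.62], [0, 156.53], [-152.29, 152.29]. Speed limits (degrees/s): [136.94, 136.94, 159.86, 180, 180, 180].

### API

Orientations are given as [roll, pitch, yaw] about the fixed x, y, z axes, in that order (R = Rz(yaw) Ry(pitch) Rx(roll)).
In Python, from bench import r gives the robot as it stands.
- The arm moves only by the shell command python3 -m inch 'ROWS' [FORCE]. ROWS is JSON, one flat list of numbers, 7 for each row, row after row: the shift along the world's x, y, z in m, then the turn, a rotation vector about the world's x, y, z in degrees, then the closure in counts, from 0 (fully open) to 255 (shut). A call has 1 to 10 rows; each row shifts and turns the commanded pose from where the row before left it; what a row does not reach is not made up. A row lasts 1/10 s, in which the tool goes at most 50 mm and 8.59 degrees, less where a joint would pass 70% of its speed; a pose out of reach is approached as far as the arm can. A call with a gripper value outside its range is refused whole. The fingers move at their own pace and stop on an object; FORCE is the grip in N (left out, the last holds). Time passes only in rows, so rows that do not move let the fingers close. It gives the time, the measured TCP pose, the force and the opening at its end, in the units of the state.
- r.sense(): the state, without advancing time (a new reading comes with each control period).
- r.snapshot(name): name is "scene" or "top"; returns (picture, depth): 384x512x3 uint8, red, green, blue; 384x512 float32, mm along the optical axis (not along the pixel's ray), 0 where there is no reading.
- r.get_calibration(name): a dict with "fovy" (degrees; the focal length in pixels is half the picture's height over the tangent of half this angle, whatever the lens; pixels are square), "cx", "cy" (the principal point, pixels), "k1" (the pictures are not rectified: a ray, as slopes to the right and down, at radius r is drawn at 1 + k1 r^2 times it, then the intrinsics apply), "position" and "rotation" of the camera in the world. Camera axes: x right, y up, looking along -z (the intrinsics and any distortion apply to the point x, -y, -z); pixel columns grow to the right and rows downward; lengths in mm; the calibration is good to about 2 mm. A picture is of the moment at which its call begins. get_calibration takes no time and is no camera call.
- r.hand_in(): hands the job in, once; it reports no verdict.
The state is a dict: "time": time; "joint_pos": joint angles; "qd": joint speeds; "joint_efforts": joint torques, N m; "tool_pos": TCP position; "tcp_rot": TCP orientation; "ft_force": force on the tool from outside, world axes, zero at the start; "wrist_torque": the same for the moment, N m; "finger_gap": finger opening in mm.
Only numpy, scipy, OpenCV 4.12 (cv2) and the standard library are available. Lean on these libraries where they do the work, as an engineer would, in place of code of your own. Each camera call takes 0.05 s, during which the arm holds its last target. There are 200 camera calls.

## Working session

There is one attempt and no reset: what is moved stays moved. The work goes in short steps, Python scripts to look and compute and a shell command to move; the robot and the scene stay as the last step left them, time stands still between calls to the robot, and variables do not carry over. Pictures are saved under pics/ and viewed, on a budget of 14 in all, crops included, one or two more only if the job needs it, and the job is handed in when it is done.

```bash
ls; mkdir -p pics
cat > h.py <<'E'
import numpy as np, cv2
from bench import r
def snap(n,save):
    p,d=r.snapshot(n); cv2.imwrite('pics/%s.png'%save,cv2.cvtColor(p,cv2.COLOR_RGB2BGR)); np.save('pics/%s.npy'%save,d); return p,d
def cal(n):
    c=r.get_calibration(n); f=192/np.tan(np.radians(c['fovy']/2)); R=np.array(c['rotation'],float)
    return c,f,R,np.array(c['position'],float)
def ray(n,u,v):
    c,f,R,p=cal(n); xd=np.array([(u-c['cx'])/f,(v-c['cy'])/f]); x=xd.copy()
    for _ in range(20): x=xd/(1+c['k1']*(x@x))
    return R@np.array([x[0],-x[1],-1.]),p
def atz(n,u,v,z):
    d,p=ray(n,u,v); return p+d*(z-p[2])/d[2]
def atd(n,u,v,dep):
    d,p=ray(n,u,v); return p+d*dep
E
python3 - <<'E'
from h import *
for n in('scene','top'):
    snap(n,n+'0'); print(r.get_calibration(n))
print(r.sense()['tcp_rot'],r.sense()['time'])
E
```

```text
pics
{'fovy': 49.29651710127372, 'cx': 252.17151565323917, 'cy': 198.25455792889207, 'k1': 0.010066706746731428, 'position': array([1360.58466974, -159.50696921,  738.416367  ]), 'rotation': array([51.82762719,  1.0385098 , 76.80009964])}
{'fovy': 56.78244135099451, 'cx': 258.6750430619588, 'cy': 204.7600996031376, 'k1': 0.02022095891003632, 'position': array([ 290.31531004,    9.71060102, 1190.23487441]), 'rotation': array([ 1.00852379e+01,  3.93837169e-02, -8.93544320e+01])}
[-1.79906474e+02 -7.09487338e-03  1.66258661e+02] 0.1
```

Run:
```python
s=open('h.py').read()
s=s.replace("R=np.array(c['rotation'],float)","R=rpy(c['rotation'])").replace("def snap","from scipy.spatial.transform import Rotation\ndef rpy(a): return Rotation.from_euler('xyz',a,degrees=True).as_matrix()\ndef snap",1)
open('h.py','w').write(s)
import cv2
im=cv2.imread('pics/top0.png'); cv2.imwrite('pics/top0b.png',cv2.resize(im,(800,600),interpolation=cv2.INTER_CUBIC))
im=cv2.imread('pics/scene0.png'); cv2.imwrite('pics/scene0b.png',cv2.resize(im,(800,600),interpolation=cv2.INTER_CUBIC))
```

```text
(no output)
```

View pics/top0b.png

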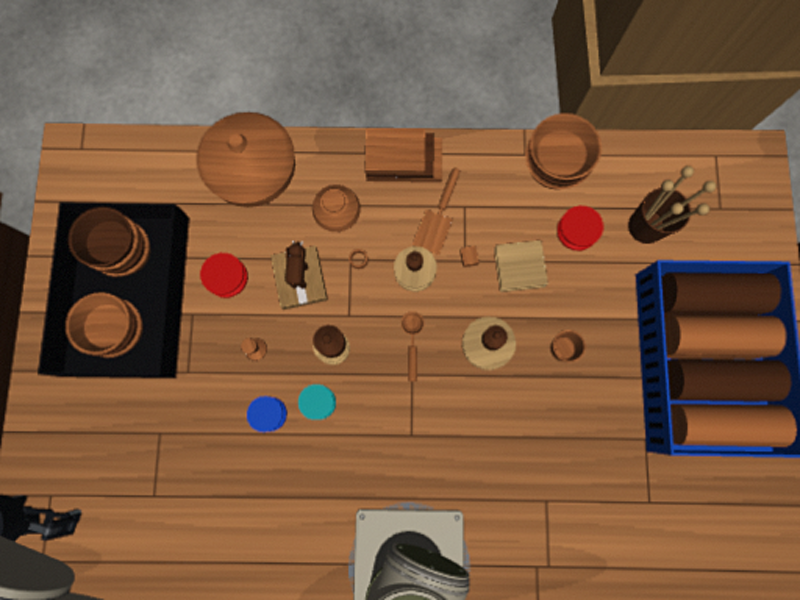

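View pics/scene0b.png

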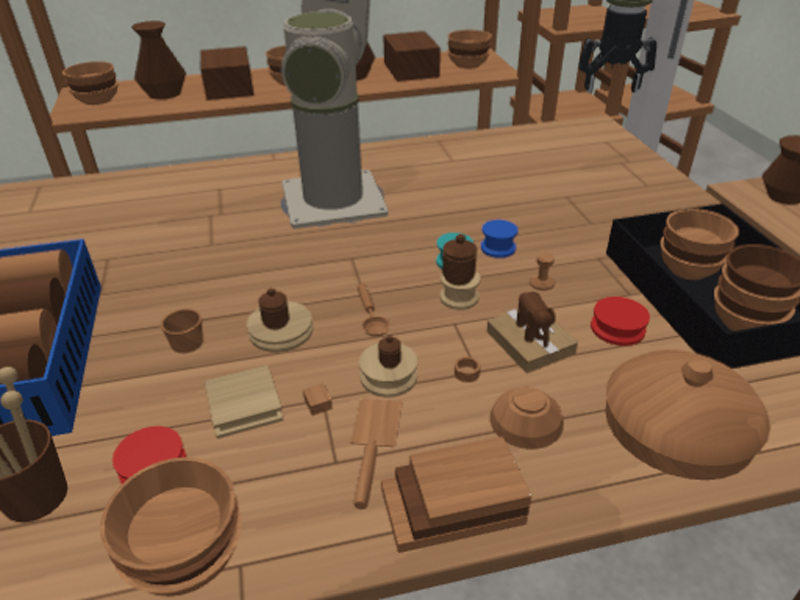

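```bash
cat >> h.py <<'E'
def cloud(n,d):
    c,f,R,p=cal(n); v,u=np.mgrid[0:384,0:512].astype(float)
    K=np.array([[f,0,c['cx']],[0,f,c['cy']],[0,0,1.]])
    q=cv2.undistortPoints(np.stack([u.ravel(),v.ravel()],1)[:,None],K,np.array([c['k1'],0,0,0.]))[:,0]
    q=np.c_[q[:,0],-q[:,1],-np.ones(len(q))]*d.ravel()[:,None]
    return (q@R.T+p).reshape(384,512,3)
E
python3 - <<'E'
from h import *
approx={'S':(330,343,48,60),'L':(489,342,24,60),'M':(415,267,36,60),'SQ':(521,265,30,80),'C':(299,276,28,80)}
for n in('top','scene'):
    d=np.load('pics/%s0.npy'%n); im=cv2.imread('pics/%s0.png'%n).astype(int); P=cloud(n,d)
    g=im.sum(2)/3
    for k,(u,v,h,w) in approx.items():
        c=atz('top',u/1.5625,v/1.5625,h)
        near=(np.hypot(P[...,0]-c[0],P[...,1]-c[1])<w)&(d>0)
        top=near&(abs(P[...,2]-h)<7)
        Q=P[top][:,:2].astype(np.float32)
        (cx,cy),rad=cv2.minEnclosingCircle(Q) if k in'SLM' else ((0,0),0)
        print(n,k,c[:2].round(0),'top n',len(Q),'circ',round(cx,1),round(cy,1),round(rad,1),'rect',[np.round(x,1) for x in cv2.minAreaRect(Q)],'z',P[top][:,2].mean().round(1))
        hi=near&(P[...,2]>h+10)
        T=P[hi]; 
        if len(T):
            zm=np.percentile(T[:,2],98); kn=T[T[:,2]>zm-8]
            print('   item zmax',zm.round(1),'knob',kn[:,:2].mean(0).round(1),len(kn),'rect',[np.round(x,1) for x in cv2.minAreaRect(T[:,:2].astype(np.float32))])
E
python3 - <<'E'
import cv2
a=cv2.imread('pics/top0.png')[140:215,165:245]; b=cv2.imread('pics/scene0.png')[175:250,295:375]
a=cv2.resize(a,(400,375),interpolation=cv2.INTER_CUBIC); b=cv2.resize(b,(400,375),interpolation=cv2.INTER_CUBIC)
cv2.imwrite('pics/el.png',cv2.hconcat([a,b]))
E
```

```text
top S [443. 166.] top n 84 circ 440.0 166.8 35.9 rect [array([429.9, 162.3]), array([49. , 70.4]), np.float64(22.0)] z 49.3
   item zmax 141.0 knob [441.8 162. ] 29 rect [array([440.9, 162. ]), array([57.7, 58.8]), np.float64(0.3)]
top L [ 452. -167.] top n 676 circ 452.5 -165.8 56.1 rect [array([ 452.9, -166.3]), array([109. , 110.4]), np.float64(46.0)] z 26.1
   item zmax 98.8 knob [ 457.5 -170.5] 16 rect [array([ 457.1, -170.8]), array([45.7, 46.9]), np.float64(0.0)]
top M [611.  -9.] top n 448 circ 613.2 -7.3 46.3 rect [array([612.9,  -7.1]), array([88.9, 87.5]), np.float64(0.2)] z 37.9
   item zmax 91.7 knob [617.2  -5.3] 14 rect [array([616.8,  -6.4]), array([33.5, 32.5]), np.float64(0.6)]
top SQ [ 620. -238.] top n 837 circ 0 0 0 rect [array([ 622.5, -237.1]), array([100.1, 100.7]), np.float64(6.2)] z 32.2
   item zmax 40.5 knob [ 660.4 -205.1] 1 rect [array([ 660.4, -205.1]), array([0., 0.]), np.float64(0.0)]
top C [591. 241.] top n 730 circ 0 0 0 rect [array([591.5, 243.8]), array([120.3, 101. ]), np.float64(13.0)] z 29.5
   item zmax 100.8 knob [608.1 239. ] 145 rect [array
[... 421 characters left out ...]
23.9
   item zmax 94.9 knob [ 461.1 -170.7] 25 rect [array([ 461.6, -169.5]), array([46.8, 48. ]), np.float64(12.3)]
scene M [611.  -9.] top n 575 circ 612.5 -7.5 47.3 rect [array([615.5,  -8.7]), array([89.4, 88.1]), np.float64(74.9)] z 35.9
   item zmax 89.4 knob [620.2  -5.3] 28 rect [array([619.4,  -6.2]), array([34.5, 35.4]), np.float64(74.8)]
scene SQ [ 620. -238.] top n 1333 circ 0 0 0 rect [array([ 622.9, -236.5]), array([102.2, 100.1]), np.float64(7.6)] z 30.0
scene C [591. 241.] top n 839 circ 0 0 0 rect [array([591.4, 244. ]), array([122.7, 101.3]), np.float64(13.4)] z 27.9
   item zmax 97.9 knob [609.8 240.1] 229 rect [array([610.9, 241. ]), array([38.3, 95. ]), np.float64(87.6)]
```

View pics/el.png

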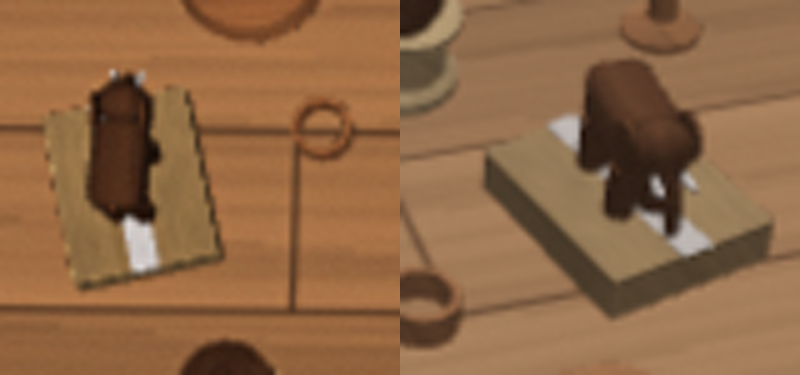

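```bash
python3 -m inch '[0.03,-0.023,0,0,0,0,0,0.03,-0.023,0,0,0,0,0,0.03,-0.023,0,0,0,0,0,0.03,-0.023,0,0,0,0,0,0.03,-0.023,0,0,0,0,0,0.03,-0.023,0,0,0,0,0,0.03,-0.023,0,0,0,0,0,0.03,-0.023,0,0,0,0,0,0.03,-0.023,0,0,0,0,0,0.03,-0.023,0,0,0,0,0]' 40
python3 - <<'E'
from h import *
for n in('top','scene'):
    d=np.load('pics/%s0.npy'%n); P=cloud(n,d).reshape(-1,3)
    T=P[(np.hypot(P[:,0]-600,P[:,1]-240)<70)&(P[:,2]>28+22)]
    for zl in(50,70,80):
        t=T[T[:,2]>zl]; print(n,zl,len(t),t.min(0).round(0),t.max(0).round(0))
    for a in range(558,660,8):
        t=T[(T[:,0]>=a)&(T[:,0]<a+8)&(T[:,2]>75)]
        if len(t): print(a,len(t),'y',t[:,1].min().round(1),t[:,1].max().round(1),'mid',((t[:,1].min()+t[:,1].max())/2).round(1),'z',t[:,2].max().round(0))
E
```

```text
time: 1.1
tool_pos: [443.3, 351.6, 204.7]
tcp_rot: [-180.0, -0.0, 166.3]
ft_force: [0.6, 0.1, 0.9]
finger_gap: 85.5
top 50 334 [556. 221.  51.] [654. 260. 106.]
top 70 317 [558. 221.  71.] [654. 260. 106.]
top 80 294 [558. 221.  80.] [649. 260. 106.]
558 22 y 227.2 255.5 mid 241.3 z 95.0
566 31 y 223.5 258.5 mid 241.0 z 97.0
574 32 y 224.2 259.7 mid 241.9 z 98.0
582 24 y 223.8 256.0 mid 239.9 z 96.0
590 28 y 223.0 255.6 mid 239.3 z 98.0
598 33 y 222.2 256.9 mid 239.6 z 98.0
606 27 y 221.6 257.7 mid 239.6 z 98.0
614 29 y 221.3 256.7 mid 239.0 z 99.0
622 33 y 221.4 255.5 mid 238.5 z 106.0
630 29 y 220.6 256.5 mid 238.5 z 105.0
638 11 y 228.1 250.9 mid 239.5 z 101.0
646 6 y 228.6 248.3 mid 238.5 z 81.0
654 1 y 229.0 229.0 mid 229.0 z 76.0
scene 50 500 [563. 221.  51.] [658. 260. 100.]
scene 70 422 [563. 221.  70.] [658. 260. 100.]
scene 80 348 [563. 221.  80.] [648. 260. 100.]
558 5 y 227.7 242.8 mid 235.2 z 90.0
566 23 y 224.0 255.8 mid 239.9 z 93.0
574 28 y 224.1 255.8 mid 239.9 z 95.0
582 33 y 224.0 256.7 mid 240.4 z 95.0
590 32 y 223.3 258.2 mid 240.7 z 94.0
598 33 y 223.0 256.2 mid 239.6 z 95.0
606 32 y 222.4 257.0 mid 239.7 z 95.0
614 24 y 221.8 259.9 mid 240.9 z 96.0
622 34 y 221.2 258.5 mid 239.9 z 99.0
630 59 y 220.7 257.9 mid 239.3 z 100.0
638 66 y 226.9 257.1 mid 242.0 z 99.0
646 19 y 228.6 249.7 mid 239.1 z 84.0
654 2 y 228.7 247.5 mid 238.1 z 78.0
```

```bash
python3 -m inch '[0.0367,-0.0278,0,0,0,2.7,0,0.0367,-0.0278,0,0,0,2.7,0,0.0367,-0.0278,0,0,0,2.7,0,0.0367,-0.0278,0,0,0,2.6,0,0,0,-0.03,0,0,0,0,0,0,-0.03,0,0,0,0,0,0,-0.025,0,0,0,0,0,0,0,0,0,0,0]'
python3 - <<'E'
from h import *
p,d=snap('scene','g1'); q,_=snap('top','g1t')
a=cv2.imread('pics/g1.png')[110:260,270:420]; b=cv2.imread('pics/g1t.png')[110:260,130:280]
cv2.imwrite('pics/g1b.png',cv2.resize(cv2.hconcat([a,b]),(800,400),interpolation=cv2.INTER_CUBIC))
E
```

```text
time: 1.9
tool_pos: [585.8, 240.3, 114.5]
tcp_rot: [-179.8, -0.5, 176.9]
ft_force: [-0.8, 0.4, -0.5]
finger_gap: 85.1
```

View pics/g1b.png

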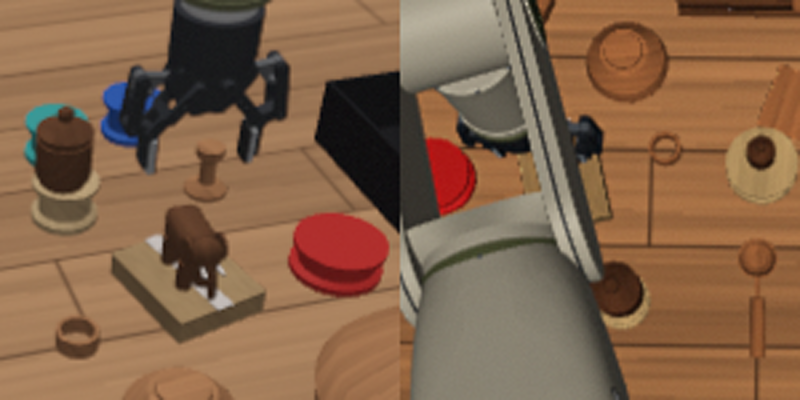

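```bash
python3 -m inch '[0.002,0,-0.02,0,0,0,0,0,0,-0.02,0,0,0,0,0,0,-0.02,0,0,0,0,0,0,0,0,0,0,0,0,0,0,0,0,0,0]';python3 -m inch '[0,0,0,0,0,0,255,0,0,0,0,0,0,255,0,0,0,0,0,0,255,0,0,0,0,0,0,255,0,0,0,0,0,0,255,0,0,0,0,0,0,255,0,0,0,0,0,0,255,0,0,0,0,0,0,255]'
```

```text
time: 2.5
tool_pos: [592.1, 242.1, 62.1]
tcp_rot: [180.0, 0.1, 177.0]
ft_force: [0.2, 0.6, -0.1]
finger_gap: 85.3
time: 3.3
tool_pos: [592.0, 241.9, 61.5]
tcp_rot: [180.0, 0.1, 177.0]
ft_force: [-1.7, -0.4, 6.0]
finger_gap: 34.1
```

```bash
python3 -m inch '[0,0,0.015,0,0,0,255,0,0,0.03,0,0,0,255,0,0,0.03,0,0,0,255,0,0,0.03,0,0,0,255,0,0,0.015,0,0,0,255,0,-0.015,0,0,0,0,255,0,-0.025,0,0,0,0,255,0,-0.034,0,0,0,0,255,0.002,-0.034,0,0,0,1,255,0.002,-0.034,0,0,0,1,255]';python3 -m inch '[0.003,-0.034,0,0,0,1,255,0.003,-0.034,0,0,0,1,255,0.003,-0.034,0,0,0,1,255,0.003,-0.034,0,0,0,1,255,0.003,-0.034,0,0,0,1,255,0.003,-0.034,0,0,0,1,255,0.003,-0.034,0,0,0,1,255,0.002,-0.03,0,0,0,0.5,255,0.002,-0.02,0,0,0,0,255,0,0,0,0,0,0,255]'
```

```text
time: 4.3
tool_pos: [593.8, 97.4, 177.9]
tcp_rot: [-180.0, -0.2, 179.0]
ft_force: [0.4, 0.2, -1.4]
finger_gap: 34.2
time: 5.3
tool_pos: [619.0, -191.4, 178.4]
tcp_rot: [180.0, -0.1, -173.7]
ft_force: [-0.5, 0.6, -1.3]
finger_gap: 34.3
```

```bash
python3 -m inch '[0.002,-0.02,0,0,0,0,255,0,-0.0256,0,0,0,0,255,0,0,-0.025,0,0,0,255,0,0,-0.03,0,0,0,255,0,0,-0.03,0,0,0,255,0,0,-0.015,0,0,0,255,0,0,0,0,0,0,255,0,0,0,0,0,0,255]'
python3 - <<'E'
from h import *
p,d=snap('scene','g2')
a=cv2.imread('pics/g2.png')[170:320,90:240]
cv2.imwrite('pics/g2b.png',cv2.resize(a,(600,600),interpolation=cv2.INTER_CUBIC))
P=cloud('scene',d).reshape(-1,3); T=P[(abs(P[:,0]-630)<65)&(abs(P[:,1]+237)<25)&(P[:,2]>50)&(P[:,2]<75)]
print(T.min(0),T.max(0))
E
```

```text
time: 6.1
tool_pos: [622.7, -233.9, 81.0]
tcp_rot: [-180.0, 0.0, -173.5]
ft_force: [0.5, 0.1, -1.1]
finger_gap: 33.9
[ 640.16086034 -248.56360784   50.19319049] [ 689.43849947 -213.33213284   74.98867272]
```

View pics/g2b.png

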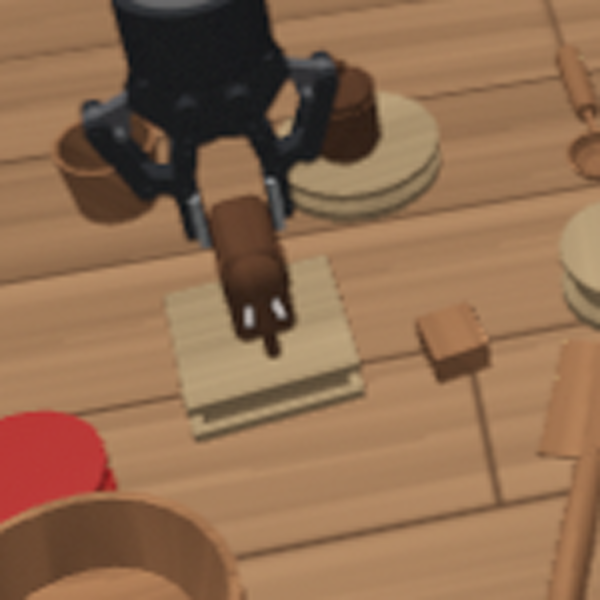

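```bash
python3 -m inch '[-0.003,-0.003,-0.006,0,0,0,255,0,0,-0.006,0,0,0,255,0,0,-0.003,0,0,0,255,0,0,0,0,0,0,255]'; python3 -m inch '[0,0,-0.001,0,0,0,255,0,0,0,0,0,0,255]';  python3 -m inch '[0,0,-0.001,0,0,0,255,0,0,0,0,0,0,255]'
```

```text
time: 6.55
tool_pos: [618.8, -236.8, 64.4]
tcp_rot: [180.0, -0.1, -173.5]
ft_force: [0.1, 0.7, -0.7]
finger_gap: 34.4
time: 6.75
tool_pos: [619.4, -236.9, 64.2]
tcp_rot: [-180.0, 0.0, -173.5]
ft_force: [0.5, 0.3, -1.4]
finger_gap: 34.4
time: 6.95
tool_pos: [619.6, -237.1, 63.6]
tcp_rot: [-180.0, 0.0, -173.5]
ft_force: [-0.3, 0.1, 0.1]
finger_gap: 34.1
```

```bash
python3 -m inch '[0,0,-0.001,0,0,0,255,0,0,0,0,0,0,255]'; python3 -m inch '[0,0,0,0,0,0,200,0,0,0,0,0,0,120,0,0,0,0,0,0,40,0,0,0,0,0,0,0,0,0,0,0,0,0,0,0,0,0,0,0,0,0,0,0,0.02,0,0,0,0,0,0,0.03,0,0,0,0,0,0,0.03,0,0,0,0,0,0,0.03,0,0,0,0,0,0,0.01,0,0,0,0]'
```

```text
time: 7.15
tool_pos: [619.7, -237.1, 63.5]
tcp_rot: [-180.0, 0.1, -173.5]
ft_force: [-2.7, 1.3, 6.4]
finger_gap: 34.2invalid input
```

```bash
python3 -m inch '[0,0,0,0,0,0,200,0,0,0,0,0,0,120,0,0,0,0,0,0,40,0,0,0,0,0,0,0,0,0,0,0,0,0,0,0,0,0,0,0,0,0]'; python3 -m inch '[0,0,0.02,0,0,0,0,0,0,0.03,0,0,0,0,0,0,0.03,0,0,0,0,0,0.01,0.02,0,0,0,0,0,0.025,0,0,0,0,0,0,0.034,0,0,0,0,0,0,0.034,0,0,0,0,0,0,0.034,0,0,0,0,0,0,0.034,0,0,0,0,0,0,0.03,0,0,0,0,0]'
python3 - <<'E'
from h import *
snap('scene','g3'); p,d=snap('top','g3t')
a=cv2.imread('pics/g3.png')[170:320,90:290]; b=cv2.imread('pics/g3t.png')[110:260,200:400]
cv2.imwrite('pics/g3b.png',cv2.resize(cv2.hconcat([a,b]),(800,300),interpolation=cv2.INTER_CUBIC))
E
```

```text
time: 7.75
tool_pos: [619.2, -236.9, 62.0]
tcp_rot: [180.0, -0.0, -173.5]
ft_force: [0.7, 0.1, 0.4]
finger_gap: 85.4
time: 8.75
tool_pos: [619.1, -34.3, 162.2]
tcp_rot: [180.0, 0.0, -173.5]
ft_force: [-0.4, 0.5, 0.7]
finger_gap: 85.3
```

View pics/g3b.png

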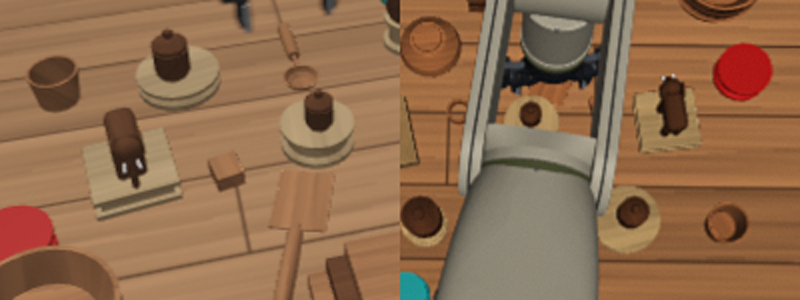

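```bash
python3 -m inch '[-0.001,0.028,0,0,0,0,0,0,0,-0.02,0,0,0,0,0,0,-0.025,0,0,0,0,0,0,-0.025,0,0,0,0,0,0,-0.025,0,0,0,0,0,0,-0.015,0,0,0,0,0,0,-0.01,0,0,0,0,0,0,0,0,0,0,0,0,0,0,0,0,0,0]'
python3 - <<'E'
from h import *
p,d=r.snapshot('top'); P=cloud('top',d); Q=P.reshape(-1,3)
def box(x0,x1,y0,y1,z0,z1): return Q[(Q[:,0]>x0)&(Q[:,0]<x1)&(Q[:,1]>y0)&(Q[:,1]<y1)&(Q[:,2]>z0)&(Q[:,2]<z1)]
t=box(550,720,-310,-160,26,37); print([np.round(x,1) for x in cv2.minAreaRect(t[:,:2].astype(np.float32))])
e=box(550,720,-310,-160,60,120); print([np.round(x,1) for x in cv2.minAreaRect(e[:,:2].astype(np.float32))],e.min(0),e.max(0))
E
```

```text
time: 9.75
tool_pos: [619.0, -8.2, 43.2]
tcp_rot: [-180.0, 0.1, -173.6]
ft_force: [-0.4, 0.3, 0.2]
finger_gap: 85.5
[array([ 622.2, -237.8]), array([100.6, 100.3]), np.float64(6.5)]
[array([ 633.1, -235.1]), array([98.3, 37.8]), np.float64(6.6)] [ 584.26367265 -256.64446879   60.33157952] [ 681.58562131 -213.293597    105.86271875]
```

```bash
python3 -m inch '[-0.002,0.002,-0.003,0,0,0,0,0,0,0,0,0,0,120,0,0,0,0,0,0,255,0,0,0,0,0,0,255,0,0,0,0,0,0,255,0,0,0,0,0,0,255,0,0,0,0,0,0,255,0,0,0,0,0,0,255]' 30; python3 -m inch '[0,0,0.02,0,0,0,255,0,0,0.03,0,0,0,255,0,0.01,0.02,0,0,0,255,0,0.025,0,0,0,0,255,-0.003,0.034,0,0,0,0,255,-0.003,0.034,0,0,0,0,255,-0.003,0.034,0,0,0,0,255,-0.003,0.034,0,0,0,0,255,-0.003,0.034,0,0,0,0,255,-0.003,0.02,0,0,0,0,255]'
```

```text
time: 10.6
tool_pos: [616.6, -5.9, 39.6]
tcp_rot: [-180.0, 0.0, -173.5]
ft_force: [0.0, 1.3, 4.4]
finger_gap: 34.1
time: 11.6
tool_pos: [597.4, 221.4, 108.6]
tcp_rot: [180.0, -0.0, -173.5]
ft_force: [1.3, -0.5, -1.2]
finger_gap: 34.2
```

```bash
python3 -m inch '[-0.006,0.023,0,0,0,0,255,0,0,-0.02,0,0,0,255,0,0,-0.025,0,0,0,255,0,0,-0.02,0,0,0,255,0,0,-0.008,0,0,0,255,0,0,0,0,0,0,255,0,0,0,0,0,0,255]';python3 -m inch '[0,0,-0.002,0,0,0,255,0,0,0,0,0,0,255]';python3 -m inch '[0,0,-0.001,0,0,0,255,0,0,0,0,0,0,255]'
```

```text
time: 12.3
tool_pos: [592.7, 242.1, 36.9]
tcp_rot: [180.0, 0.0, -173.5]
ft_force: [0.6, -0.2, 0.0]
finger_gap: 33.7
time: 12.5
tool_pos: [593.1, 242.2, 35.3]
tcp_rot: [180.0, 0.1, -173.5]
ft_force: [-0.0, -0.2, -0.6]
finger_gap: 33.9
time: 12.7
tool_pos: [592.5, 242.1, 33.5]
tcp_rot: [180.0, 0.0, -173.5]
ft_force: [-0.4, -0.8, 0.2]
finger_gap: 34.0
```

```bash
python3 -m inch '[0,0,-0.001,0,0,0,255,0,0,0,0,0,0,255]';python3 -m inch '[0,0,-0.001,0,0,0,255,0,0,0,0,0,0,255]';python3 -m inch '[0,0,0,0,0,0,200,0,0,0,0,0,0,120,0,0,0,0,0,0,40,0,0,0,0,0,0,0,0,0,0,0,0,0,0,0,0,0.01,0,0,0,0,0,0,0.025,0,0,0,0,0,0,0.03,0,0,0,0,0,0,0.035,0,0,0,0,0,0,0.02,0,0,0,0]'
python3 -m inch '[-0.005,-0.017,0,0,0,0,0,-0.0103,-0.0317,0,0,0,0,0,-0.0103,-0.0317,0,0,0,0,0,-0.0103,-0.0317,0,0,0,0,0,-0.0103,-0.0317,0,0,0,0,0,-0.0103,-0.0317,0,0,0,0,0,-0.0103,-0.0317,0,0,0,0,0,-0.0103,-0.0317,0,0,0,0,0,-0.0103,-0.0317,0,0,0,0,0,-0.0103,-0.0317,0,0,0,0,0]'
```

```text
time: 12.9
tool_pos: [592.2, 242.0, 32.0]
tcp_rot: [-180.0, -0.0, -173.5]
ft_force: [-0.2, 0.2, -0.3]
finger_gap: 34.1
time: 13.1
tool_pos: [592.6, 242.1, 31.6]
tcp_rot: [180.0, 0.0, -173.5]
ft_force: [-1.1, -0.2, 2.4]
finger_gap: 33.9
time: 14.1
tool_pos: [593.7, 242.5, 155.7]
tcp_rot: [179.9, 0.3, -173.5]
ft_force: [0.4, 0.7, 0.7]
finger_gap: 85.5
time: 15.1
tool_pos: [494.3, -61.5, 152.2]
tcp_rot: [-180.0, 0.1, -173.5]
ft_force: [0.3, -1.0, -0.5]
finger_gap: 85.7
```

```bash
python3 -m inch '[-0.009,-0.027,0,0,0,0,0,-0.009,-0.027,0,0,0,0,0,-0.009,-0.027,0,0,0,0,0,-0.009,-0.028,0,0,0,0,0,0,0,0,0,0,0,0,0,0,-0.025,0,0,0,0,0,0,-0.025,0,0,0,0,0,0,-0.01,0,0,0,0,0,0,0,0,0,0,0]'
python3 - <<'E'
from h import *
p,d=snap('scene','g4')
a=cv2.imread('pics/g4.png')[130:280,120:380]
cv2.imwrite('pics/g4b.png',cv2.resize(a,(780,450),interpolation=cv2.INTER_CUBIC))
E
```

```text
time: 16.0
tool_pos: [457.5, -168.2, 89.9]
tcp_rot: [179.9, -0.1, -173.5]
ft_force: [-1.1, -0.5, -0.8]
finger_gap: 85.4
```

View pics/g4b.png

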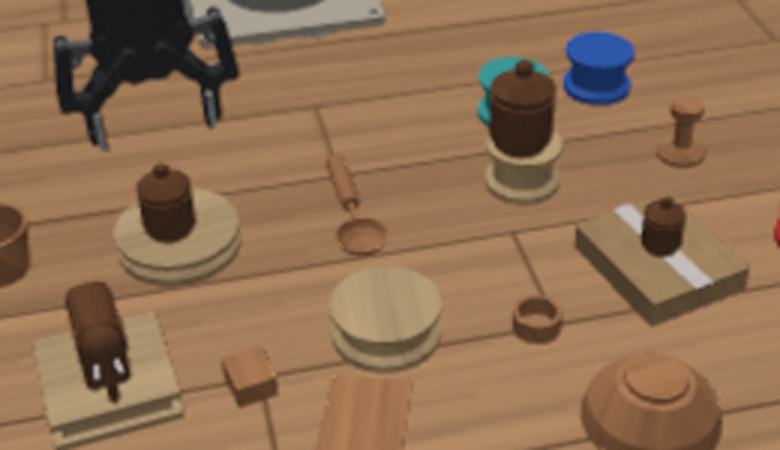

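```bash
python3 -m inch '[0,-0.002,-0.02,0,0,0,0,0,0,-0.02,0,0,0,0,0,0,-0.011,0,0,0,0,0,0,-0.003,0,0,0,0,0,0,0,0,0,0,0,0,0,0,0,0,0,120,0,0,0,0,0,0,255,0,0,0,0,0,0,255,0,0,0,0,0,0,255,0,0,0,0,0,0,255]'; python3 -m inch '[0,0,0,0,0,0,255,0,0,0,0,0,0,255]'
```

```text
time: 17.05
tool_pos: [459.4, -171.5, 38.3]
tcp_rot: [-180.0, 0.1, -173.5]
ft_force: [-1.6, 1.7, 6.4]
finger_gap: 46.3
time: 17.25
tool_pos: [459.5, -171.5, 38.4]
tcp_rot: [-180.0, 0.1, -173.5]
ft_force: [0.3, 1.5, 5.6]
finger_gap: 46.1
```

```bash
python3 -m inch '[0,0,0.02,0,0,0,255,0,0,0.03,0,0,0,255,0.01,0.01,0.025,0,0,0,255,0.022,0.024,0,0,0,0,255,0.025,0.027,0,0,0,0,255,0.025,0.027,0,0,0,0,255,0.025,0.027,0,0,0,0,255,0.022,0.024,0,0,0,0,255,0.02,0.02,0,0,0,0,255,0,0,0,0,0,0,255]'
python3 -m inch '[0.005,0.005,-0.015,0,0,0,255,0,0,-0.025,0,0,0,255,0,0,0,0,0,0,255,0,0,0,0,0,0,255]'
```

```text
time: 18.25
tool_pos: [609.3, -9.5, 112.1]
tcp_rot: [180.0, 0.1, -173.4]
ft_force: [0.2, -0.2, -1.3]
finger_gap: 45.8
time: 18.65
tool_pos: [611.1, -7.7, 70.9]
tcp_rot: [180.0, -0.2, -173.6]
ft_force: [1.1, -0.3, -0.4]
finger_gap: 45.9
```

```bash
python3 -m inch '[0.002,0,-0.008,0,0,0,255,0,0,-0.008,0,0,0,255,0,0,0,0,0,0,255,0,0,0,0,0,0,255]';python3 -m inch '[0,0,-0.002,0,0,0,255,0,0,0,0,0,0,255]';python3 -m inch '[0,0,-0.001,0,0,0,255,0,0,0,0,0,0,255]';python3 -m inch '[0,0,-0.001,0,0,0,255,0,0,0,0,0,0,255]'
```

```text
time: 19.05
tool_pos: [614.4, -7.3, 56.1]
tcp_rot: [180.0, -0.0, -173.5]
ft_force: [0.3, 0.7, -0.6]
finger_gap: 46.4
time: 19.25
tool_pos: [614.7, -7.3, 54.3]
tcp_rot: [-180.0, 0.0, -173.5]
ft_force: [-0.6, 0.4, -1.2]
finger_gap: 45.9
time: 19.45
tool_pos: [614.6, -7.2, 53.2]
tcp_rot: [180.0, 0.0, -173.5]
ft_force: [0.2, -0.3, -0.2]
finger_gap: 46.5
time: 19.65
tool_pos: [614.5, -7.2, 52.1]
tcp_rot: [-180.0, -0.0, -173.5]
ft_force: [-0.1, 0.1, -0.4]
finger_gap: 46.1
```

```bash
python3 -m inch '[0,0,-0.001,0,0,0,255,0,0,0,0,0,0,255]';python3 -m inch '[0,0,-0.001,0,0,0,255,0,0,0,0,0,0,255]';python3 -m inch '[0,0,0,0,0,0,200,0,0,0,0,0,0,120,0,0,0,0,0,0,40,0,0,0,0,0,0,0,0,0,0,0,0,0,0,0,0,0.015,0,0,0,0,0,0,0.03,0,0,0,0,0,0,0.035,0,0,0,0,0,0,0.03,0,0,0,0,0,0,0.015,0,0,0,0]'
python3 -m inch '[-0.015,0.015,0,0,0,0,0,-0.025,0.024,0,0,0,0,0,-0.026,0.026,0,0,0,0,0,-0.026,0.026,0,0,0,0,0,-0.026,0.026,0,0,0,0,0,-0.025,0.024,0,0,0,0,0,-0.02,0.02,0,0,0,0,0,-0.009,0.008,0,0,0,0,0,0,0,0,0,0,0,0]'
python3 - <<'E'
from h import *
snap('scene','g5'); snap('top','g5t')
a=cv2.imread('pics/g5.png')[130:280,200:400]; b=cv2.imread('pics/g5t.png')[130:280,130:330]
cv2.imwrite('pics/g5b.png',cv2.resize(cv2.hconcat([a,b]),(800,300),interpolation=cv2.INTER_CUBIC))
E
```

```text
time: 19.85
tool_pos: [614.5, -7.3, 51.0]
tcp_rot: [180.0, -0.0, -173.5]
ft_force: [-0.9, 0.1, -0.6]
finger_gap: 46.1
time: 20.05
tool_pos: [614.9, -7.2, 50.6]
tcp_rot: [-180.0, 0.0, -173.5]
ft_force: [-0.1, 0.9, 1.0]
finger_gap: 46.0
time: 21.05
tool_pos: [616.5, -7.4, 180.2]
tcp_rot: [-179.9, 0.3, -173.5]
ft_force: [0.7, -0.3, 0.2]
finger_gap: 85.3
time: 21.95
tool_pos: [441.8, 162.5, 175.3]
tcp_rot: [180.0, 0.0, -173.4]
ft_force: [0.1, 1.0, 0.2]
finger_gap: 85.3
```

View pics/g5b.png

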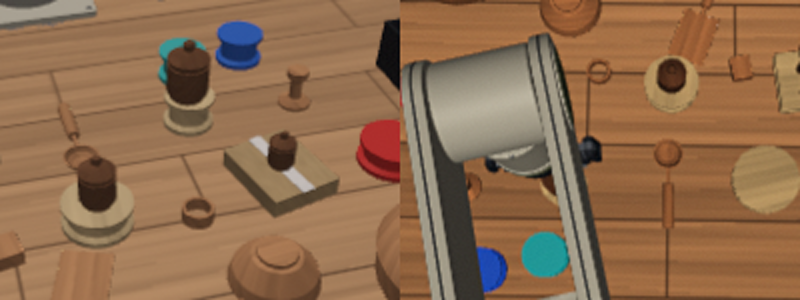

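```bash
python3 -m inch '[0,0,-0.02,0,0,0,0,0,0,-0.025,0,0,0,0,0,0,-0.025,0,0,0,0,0,0,-0.02,0,0,0,0,0,0,-0.013,0,0,0,0,0,0,0,0,0,0,0,0,0,0,0,0,0,0]'; python3 -m inch '[0,0,0,0,0,0,120,0,0,0,0,0,0,255,0,0,0,0,0,0,255,0,0,0,0,0,0,255,0,0,0,0,0,0,255,0,0,0,0,0,0,255]' 40
```

```text
time: 22.75
tool_pos: [443.2, 161.4, 72.7]
tcp_rot: [-180.0, 0.0, -173.6]
ft_force: [-0.1, 1.4, 0.1]
finger_gap: 85.6
time: 23.35
tool_pos: [444.0, 162.2, 74.1]
tcp_rot: [180.0, 0.2, -173.5]
ft_force: [-1.3, 0.1, 5.5]
finger_gap: 57.4
```

```bash
python3 -m inch '[0,0,0.01,0,0,0,255,0,0,0.02,0,0,0,255,0,0,0.025,0,0,0,255,0,-0.015,0,0,0,0,255,0.001,-0.025,0,0,0,0,255,0.001,-0.03,0,0,0,0,255,0.001,-0.03,0,0,0,0,255,0.001,-0.03,0,0,0,0,255,0.001,-0.03,0,0,0,0,255,0.001,-0.03,0,0,0,0,255]'
python3 -m inch '[0.001,-0.03,0,0,0,0,255,0.001,-0.03,0,0,0,0,255,0.001,-0.03,0,0,0,0,255,0,-0.025,0,0,0,0,255,0,-0.015,0,0,0,0,255,0,-0.006,0,0,0,0,255,0,0,-0.02,0,0,0,255,0,0,-0.02,0,0,0,255,0,0,0,0,0,0,255,0,0,0,0,0,0,255]'
python3 - <<'E'
from h import *
snap('scene','g6')
a=cv2.imread('pics/g6.png')[130:280,120:320]
cv2.imwrite('pics/g6b.png',cv2.resize(a,(600,450),interpolation=cv2.INTER_CUBIC))
E
```

```text
time: 24.35
tool_pos: [448.6, -29.5, 128.1]
tcp_rot: [-180.0, 0.0, -173.5]
ft_force: [-0.3, 0.2, -1.8]
finger_gap: 57.1
time: 25.35
tool_pos: [451.4, -163.4, 87.3]
tcp_rot: [180.0, -0.0, -173.5]
ft_force: [-0.4, -0.8, -1.6]
finger_gap: 57.3
```

View pics/g6b.png

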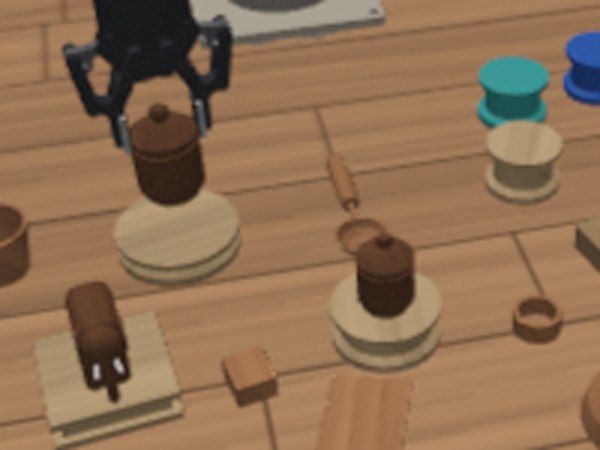

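```bash
python3 -m inch '[0.002,-0.002,-0.015,0,0,0,255,0,0,-0.012,0,0,0,255,0,0,-0.005,0,0,0,255,0,0,0,0,0,0,255,0,0,0,0,0,0,255]';python3 -m inch '[0,0,-0.002,0,0,0,255,0,0,0,0,0,0,255]';python3 -m inch '[0,0,-0.001,0,0,0,255,0,0,0,0,0,0,255]';python3 -m inch '[0,0,-0.001,0,0,0,255,0,0,0,0,0,0,255]'
```

```text
time: 25.9
tool_pos: [453.7, -166.2, 55.5]
tcp_rot: [-180.0, 0.0, -173.5]
ft_force: [0.6, 1.0, -1.9]
finger_gap: 57.2
time: 26.1
tool_pos: [453.8, -166.3, 53.5]
tcp_rot: [-180.0, 0.0, -173.5]
ft_force: [-0.7, 0.1, -1.2]
finger_gap: 56.8
time: 26.3
tool_pos: [453.6, -166.3, 52.2]
tcp_rot: [180.0, 0.0, -173.5]
ft_force: [0.3, -0.0, -2.1]
finger_gap: 57.2
time: 26.5
tool_pos: [453.5, -166.2, 51.1]
tcp_rot: [180.0, -0.0, -173.5]
ft_force: [0.3, -0.1, -2.6]
finger_gap: 57.0
```

```bash
python3 -m inch '[0,0,-0.001,0,0,0,255,0,0,0,0,0,0,255]';python3 -m inch '[0,0,-0.001,0,0,0,255,0,0,0,0,0,0,255]'
```

```text
time: 26.7
tool_pos: [453.7, -166.3, 50.3]
tcp_rot: [-180.0, 0.0, -173.5]
ft_force: [0.1, -0.8, -1.0]
finger_gap: 57.2
time: 26.9
tool_pos: [454.2, -166.3, 50.2]
tcp_rot: [-180.0, 0.1, -173.5]
ft_force: [-1.9, 2.2, 7.4]
finger_gap: 57.2
```

```bash
python3 -m inch '[0,0,0,0,0,0,200,0,0,0,0,0,0,120,0,0,0,0,0,0,40,0,0,0,0,0,0,0,0,0,0,0,0,0,0,0,0,0.015,0,0,0,0,0,0,0.03,0,0,0,0,0,0,0.035,0,0,0,0,0,0,0.03,0,0,0,0,0,0,0.005,0,0,0,0]'
python3 -m inch '[0.005,0.017,0,0,0,0,0,0.0103,0.0317,0,0,0,0,0,0.0103,0.0317,0,0,0,0,0,0.0103,0.0317,0,0,0,0,0,0.0103,0.0317,0,0,0,0,0,0.0103,0.0317,0,0,0,0,0,0.0103,0.0317,0,0,0,0,0,0.0103,0.0317,0,0,0,0,0,0.0103,0.0317,0,0,0,0,0,0.0103,0.0317,0,0,0,0,0]'
python3 -m inch '[0.0103,0.0317,0,0,0,0,0,0.0103,0.0317,0,0,0,0,0,0.01,0.027,0,0,0,0,0,0,0,0,0,0,0,0]'
python3 - <<'E'
from h import *
p,d=snap('scene','g7'); Q=cloud('scene',d).reshape(-1,3)
def item(n,x,y,h,hi):
    T=Q[(np.hypot(Q[:,0]-x,Q[:,1]-y)<55)&(Q[:,2]>h+10)&(Q[:,2]<h+hi)]; S=Q[(np.hypot(Q[:,0]-x,Q[:,1]-y)<70)&(abs(Q[:,2]-h)<7)]
    print(n,[np.round(v,1) for v in cv2.minAreaRect(T[:,:2].astype(np.float32))[:2]],T[:,2].max().round(0),np.round(cv2.minEnclosingCircle(S[:,:2].astype(np.float32))[0],1))
item('small',592,242,28,62); item('med',613,-7,36,80); item('large',453,-166,24,98)
E
```

```text
time: 27.9
tool_pos: [455.9, -167.4, 168.8]
tcp_rot: [-179.8, 0.3, -173.5]
ft_force: [0.5, 0.4, 0.6]
finger_gap: 85.3
time: 28.9
tool_pos: [551.1, 137.4, 163.1]
tcp_rot: [-180.0, -0.1, -173.5]
ft_force: [0.5, -0.1, 1.2]
finger_gap: 85.6
time: 29.3
tool_pos: [581.7, 229.6, 162.7]
tcp_rot: [180.0, -0.1, -173.4]
ft_force: [-0.3, 0.3, -0.9]
finger_gap: 85.4
small [array([597.8, 240.6]), array([35.1, 33.1])] 84.0 [592.3 242. ]
med [array([616. ,  -6.8]), array([47. , 46.5])] 111.0 [612.9  -7.1]
large [array([ 457.5, -166. ]), array([59.8, 55.1])] 116.0 [ 453.6 -165.7]
```

```bash
python3 -m inch '[0.012,0.012,-0.01,0,0,0,0,0,0,-0.025,0,0,0,0,0,0,-0.025,0,0,0,0,0,0,-0.025,0,0,0,0,0,0,-0.025,0,0,0,0,0,0,-0.012,0,0,0,0,0,0,-0.006,0,0,0,0,0,0,0,0,0,0,0,0,0,0,0,0,0,0]' 30;  python3 -m inch '[0,0,-0.001,0,0,0,120,0,0,0,0,0,0,255,0,0,0,0,0,0,255,0,0,0,0,0,0,255,0,0,0,0,0,0,255,0,0,0,0,0,0,255,0,0,0,0,0,0,255]'
```

```text
time: 30.25
tool_pos: [594.8, 238.5, 37.6]
tcp_rot: [180.0, 0.1, -173.6]
ft_force: [1.0, 0.2, 0.7]
finger_gap: 85.7
time: 30.95
tool_pos: [594.8, 239.6, 36.6]
tcp_rot: [179.9, 0.1, -173.5]
ft_force: [0.1, 3.2, 5.7]
finger_gap: 33.4
```

```bash
python3 -m inch '[0,0,0,0,0,0,150,0,0,0,0,0,0,120,0,0.001,-0.003,0,0,0,120,0,0,-0.003,0,0,0,120,0,0,0,0,0,0,180,0,0,0,0,0,0,255,0,0,0,0,0,0,255,0,0,0,0,0,0,255,0,0,0,0,0,0,255]'
```

```text
time: 31.85
tool_pos: [593.9, 239.4, 29.2]
tcp_rot: [-180.0, 0.0, -173.5]
ft_force: [0.1, 0.9, -0.9]
finger_gap: 34.0
```

Run:
```python
from h import *
snap('scene','g8')
a=cv2.imread('pics/g8.png')[150:250,290:390]
cv2.imwrite('pics/g8b.png',cv2.resize(a,(500,500),interpolation=cv2.INTER_CUBIC))
```

```text
(no output)
```

View pics/g8b.png

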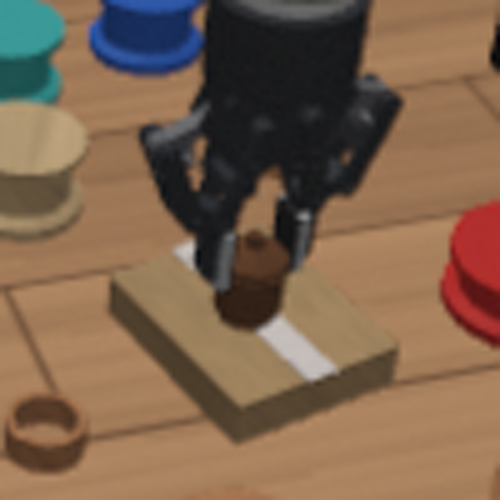

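```bash
python3 -m inch '[0,0,0.015,0,0,0,255,0,0,0.03,0,0,0,255,-0.005,-0.002,0.025,0,0,0,255,-0.02,-0.01,0,0,0,0,255,-0.03,-0.014,0,0,0,0,255,-0.03,-0.014,0,0,0,0,255,-0.03,-0.014,0,0,0,0,255,-0.025,-0.012,0,0,0,0,255,-0.012,-0.006,0,0,0,0,255,0,0,0,0,0,0,255]'; python3 -m inch '[0,0,0,0,0,0,255,0,0,-0.02,0,0,0,255,0,0,-0.015,0,0,0,255,0,0,-0.005,0,0,0,255,0,0,0,0,0,0,255]'
```

```text
time: 32.9
tool_pos: [441.1, 167.1, 100.3]
tcp_rot: [180.0, 0.1, -173.6]
ft_force: [0.8, -0.5, -0.0]
finger_gap: 34.1
time: 33.4
tool_pos: [441.8, 167.5, 58.7]
tcp_rot: [-180.0, -0.1, -173.5]
ft_force: [0.5, -0.8, -0.6]
finger_gap: 34.2
```

```bash
python3 -m inch '[0,0,-0.006,0,0,0,255,0,0,0,0,0,0,255]';python3 -m inch '[0,0,-0.001,0,0,0,255,0,0,0,0,0,0,255]';python3 -m inch '[0,0,-0.001,0,0,0,255,0,0,0,0,0,0,255]';python3 -m inch '[0,0,-0.001,0,0,0,255,0,0,0,0,0,0,255]'
```

```text
time: 33.6
tool_pos: [442.1, 167.5, 53.2]
tcp_rot: [180.0, 0.0, -173.5]
ft_force: [0.5, 0.3, 0.3]
finger_gap: 34.2
time: 33.8
tool_pos: [442.1, 167.5, 52.5]
tcp_rot: [180.0, 0.0, -173.5]
ft_force: [-0.7, -0.2, -0.6]
finger_gap: 34.4
time: 34.0
tool_pos: [441.9, 167.5, 51.3]
tcp_rot: [180.0, 0.0, -173.5]
ft_force: [0.3, 1.1, -1.2]
finger_gap: 34.1
time: 34.2
tool_pos: [441.8, 167.4, 50.1]
tcp_rot: [-180.0, -0.0, -173.5]
ft_force: [0.2, 0.2, -0.7]
finger_gap: 34.4
```

```bash
python3 -m inch '[0,0,-0.001,0,0,0,255,0,0,0,0,0,0,255]';python3 -m inch '[0,0,0,0,0,0,200,0,0,0,0,0,0,120,0,0,0,0,0,0,40,0,0,0,0,0,0,0,0,0,0,0,0,0,0,0,0,0.015,0,0,0,0,0,0,0.03,0,0,0,0,0,0,0.035,0,0,0,0,0,0,0.03,0,0,0,0,0,0,0.015,0,0,0,0]'
python3 -m inch '[-0.005,0.015,0,0,0,0,0,-0.016,0.026,0,0,0,0,0,-0.018,0.03,0,0,0,0,0,-0.018,0.03,0,0,0,0,0,-0.018,0.03,0,0,0,0,0,-0.018,0.03,0,0,0,0,0,-0.02,0.03,0,0,0,0,0,-0.02,0.03,0,0,0,0,0,-0.016,0.026,0,0,0,0,0,-0.005,0.01,0,0,0,0,0]'
python3 -m inch '[-0.02,0.02,0,0,0,0,0,-0.03,0.02,0,0,0,0,0,-0.03,0.02,0,0,0,0,0,-0.03,0.02,0,0,0,0,0,-0.02,0.01,0,0,0,0,0,0,0,0,0,0,0,0]'
python3 - <<'E'
from h import *
for n in('top','scene'):
    p,d=snap(n,n+'F'); Q=cloud(n,d).reshape(-1,3)
    for k,x,y,h,hi in(('small',442,167,48,62),('med',613,-7,36,80),('large',453,-166,24,98),('ele',623,-237,30,80)):
        T=Q[(np.hypot(Q[:,0]-x,Q[:,1]-y)<70)&(Q[:,2]>h+10)&(Q[:,2]<h+hi)]; S=Q[(np.hypot(Q[:,0]-x,Q[:,1]-y)<75)&(abs(Q[:,2]-h)<7)].astype(np.float32)
        print(n,k,[np.round(v,1) for v in cv2.minAreaRect(T[:,:2].astype(np.float32))],T[:,2].max().round(0),np.round(cv2.minEnclosingCircle(S[:,:2])[0],1))
a=cv2.imread('pics/sceneF.png')[120:290,100:400]; b=cv2.imread('pics/topF.png')[130:260,140:369]
cv2.imwrite('pics/Fb.png',cv2.hconcat([cv2.resize(a,(420,238),interpolation=cv2.INTER_CUBIC),cv2.resize(b,(380,238),interpolation=cv2.INTER_CUBIC)]))
E
```

```text
time: 34.4
tool_pos: [441.7, 167.4, 49.0]
tcp_rot: [-180.0, -0.0, -173.5]
ft_force: [-0.4, -0.3, -0.4]
finger_gap: 34.2
time: 35.4
tool_pos: [443.3, 167.8, 177.4]
tcp_rot: [180.0, 0.3, -173.5]
ft_force: [0.2, 0.5, 0.1]
finger_gap: 85.5
time: 36.4
tool_pos: [285.9, 426.0, 173.2]
tcp_rot: [-180.0, -0.1, -173.4]
ft_force: [0.0, -0.6, -1.2]
finger_gap: 85.4
time: 37.0
tool_pos: [155.9, 514.9, 173.4]
tcp_rot: [-180.0, -0.1, -173.4]
ft_force: [0.4, -0.9, -0.4]
finger_gap: 85.4Traceback (most recent call last):
  File "<stdin>", line 6, in <module>
cv2.error: OpenCV(4.12.0) /io/opencv/modules/imgproc/src/shapedescr.cpp:201: error: (-215:Assertion failed) count >= 0 && (depth == CV_32F || depth == CV_32S) in function 'minEnclosingCircle'
```

Run:
```python
from h import *
f=lambda a: np.ascontiguousarray(a[:,:2],np.float32)
for n in('top','scene'):
    p,d=snap(n,n+'F'); Q=cloud(n,d).reshape(-1,3)
    for k,x,y,h,hi in(('small',442,167,48,62),('med',613,-7,36,80),('large',453,-166,24,98),('ele',623,-237,30,80)):
        T=Q[(np.hypot(Q[:,0]-x,Q[:,1]-y)<70)&(Q[:,2]>h+10)&(Q[:,2]<h+hi)]; S=Q[(np.hypot(Q[:,0]-x,Q[:,1]-y)<75)&(abs(Q[:,2]-h)<7)]
        print(n,k,[np.round(v,1) for v in cv2.minAreaRect(f(T))],T[:,2].max().round(0),np.round(cv2.minEnclosingCircle(f(S))[0],1))
a=cv2.imread('pics/sceneF.png')[120:290,100:400]; b=cv2.imread('pics/topF.png')[130:260,140:369]
cv2.imwrite('pics/Fb.png',cv2.hconcat([cv2.resize(a,(420,238),interpolation=cv2.INTER_CUBIC),cv2.resize(b,(380,238),interpolation=cv2.INTER_CUBIC)]))
```

```text
top small [array([444.3, 166.3]), array([34.4, 34.8]), np.float64(2.2)] 106.0 [439.9 166.9]
top med [array([612.7,  -6.3]), array([46.4, 45.4]), np.float64(1.9)] 114.0 [612.9  -7.7]
top large [array([ 451.1, -165.4]), array([58.1, 57.7]), np.float64(38.6)] 120.0 [ 453.5 -165.7]
top ele [array([ 632.5, -235.5]), array([97.7, 37.9]), np.float64(7.2)] 107.0 [ 621.8 -237.6]
scene small [array([447.3, 165.2]), array([34.3, 32.1]), np.float64(71.8)] 105.0 [441.1 167.7]
scene med [array([615. ,  -6.5]), array([46.7, 47.8]), np.float64(75.9)] 111.0 [612.2  -7.5]
scene large [array([ 456.5, -165.4]), array([59.5, 54. ]), np.float64(89.3)] 116.0 [ 453.5 -165.8]
scene ele [array([ 637.3, -234.4]), array([96.3, 36.7]), np.float64(8.0)] 102.0 [ 622. -237.]
```

View pics/Fb.png

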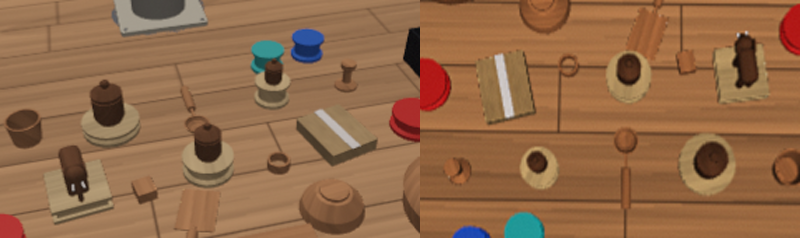

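```bash
python3 -c "
from bench import r
print(r.sense()['time']); r.hand_in()"
```

```text
37.15
the job is handed in; nothing more can be done
```

The job is handed in at 37 s. The elephant went from the carton to the square stand first. Then the small jar was parked on the carton while the medium jar went to the middle stand and the large jar to the widest. Last, the small jar went to the narrowest stand. Nothing touched the bare counter.

The last top and scene views, with the arm clear, show all four pieces upright on their own stands:

| Piece | Offset from stand centre |
|---|---|
| Medium jar | within about 2 mm |
| Large jar | within about 2.5 mm |
| Elephant | about 2–3 mm in the top view; the scene view put it about 2 mm beyond centre on the other side |
| Small jar | about 2–5 mm off in x; the views differ |

I left the small jar as it was. In every end-of-move reading the contact force stayed below 8 N.

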